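# Eject the data drive and catch it

## Robot

A 6-joint arm with a two-finger parallel gripper is mounted at the origin on the work surface. World frame = base frame: x ahead of the robot, y to its left, z up, the work surface at z = 0. Lengths are in m, angles in rad, forces in N, time in s.
With the tool pointing down it reaches from about 0.325 to 1 m from the base axis. Payload 5.1 kg.
Tool frame: the origin (TCP) lies midway between the tips of the shut fingers; the grasp point (between the pads) lies 19 mm behind it; z points along the fingers, y is the direction in which the jaws open and shut (so a half turn about z gives the same grasp; the last joint's range is limited). The gripper opens to 85 mm and grips with 20 to 120 N. Pads are 22 mm wide; open, the fingers measure 114 mm over their backs; the gripper's body (76 mm by 85 mm) begins 54 mm behind the grasp point. The pads swing forward as they close: fully open they stand 13 mm farther back than shut.
Start: joints at [-1.238, 0.124, 1.65, -0, 1.367, -0.083], TCP at [0.263, -0.595, 0.231] pointing down, gripper open.
Joint ranges: [-2.61, 2.61], [-1.02, 2.33], [0.03, 2.71], [-1.35, 4.49], [0.32, 2.68], [-2.91, 2.91]. Speed limits (rad/s): [2.57, 2.57, 3.14, 3.14, 3.14, 3.14].

## Interface

Orientations are given as a 3x3 rotation matrix whose columns are the frame's x, y, z axes.
In Python, from station import ctrl gives the robot as it stands.
- The arm moves only by the tool send_rows, never from a script. Its arguments are lists of equal length, an entry for each row: "grip": the opening in per cent of the stroke, from 0 (shut) to 100 (fully open); "translation": the shift along the tool's x, y, z in mm, a list of three; "turn": the turn about the tool's z in degrees. In form: {"grip": [grip, ...], "translation": [[dx, dy, dz], ...], "turn": [turn, ...]}. A call has 1 to 20 rows; each row shifts and turns the commanded pose from where the row before left it, along the tool's axes as they then stand; what a row does not reach is not made up. A row lasts 1/12 s, in which the tool goes at most 41.7 mm and 7.16 degrees, less where a joint would pass 70% of its speed; a pose out of reach is approached as far as the arm can. A call with a gripper value outside its range is refused whole. The fingers move at their own pace and stop on an object; "squeeze" is the grip in N (left out, the last holds). Time passes only in rows, so rows that do not move let the fingers close. It gives the time, the measured TCP pose, the force and the opening at its end, in the units of the state.
- ctrl.get_obs(): the state, without advancing time (a new reading comes with each control period).
- ctrl.grab_frame(name): name is "scene" or "side" or "wrist"; returns a dict with "pixels" (420x560x3 uint8, red, green, blue), "camera_matrix" (3x3 intrinsics, pixels), "extrinsics" (4x4, takes a point from camera to world coordinates); the wrist camera has in their place "tool_from_camera" (4x4, takes a point from camera to tool coordinates, whose origin is the TCP and whose axes are the flange's). Camera axes: x right, y up, looking along -z (the intrinsics and any distortion apply to the point x, -y, -z); pixel columns grow to the right and rows downward; lengths in m; the calibration is good to about 2 mm. The wrist camera is an equidistant fisheye: a pixel r from the principal point sees the ray r / f radians off the axis. A picture is of the moment at which its call begins: read the wrist's pose just before it. There is no depth.
- ctrl.finish_job(): hands the job in, once; it reports no verdict.
The state is a dict: "time": time; "q": joint angles; "qd": joint speeds; "effort": joint torques, N m; "eef_pos": TCP position; "tcp_rot": TCP orientation; "ft_force": force on the tool from outside, world axes, zero at the start; "wrist_torque": the same for the moment, N m; "finger_gap": finger opening in m.
Only numpy, scipy, OpenCV 4.12 (cv2) and the standard library are available. Lean on these libraries where they do the work, as an engineer would, in place of code of your own. Each camera call takes 0.05 s, during which the arm holds its last target.

## Task

Press the square eject key of the drive dock down with one finger and trap the data drive that springs out with the other finger, after it has come out a centimetre or more but before its front end reaches the open end of the guide rails. Do not grip or lift the drive, and leave the other things on the desk alone. Finish while your finger is still holding the drive back there against its ejector spring.

Things in the scene. Friction and masses are not known exactly. Their poses are not given: they have to be found in the camera images.
- dock: Grey drive dock, fixed. Origin on the desk under the channel's centre line; x runs along the channel into the dock (the drive comes out towards -x), y left, z up. The drive slides on the base plate (top at z = 14 mm, x -70 to 110 mm). A covered housing 47 mm high fills x 10 to 110, y +-31 mm. A wing 14 mm thick (x -70 to -8, y 29 to 79 mm) beside the channel carries the eject key.
- rail_end (a point): Middle of the open front end of the channel, on its floor 14 mm above the desk, at x = -70 mm in the dock's frame. The channel is 50 mm wide between two guide rails 6 mm thick, 8 mm high above the floor; it is open above and empty from here to x = -18 mm. At x = -18 to -10 mm a latch tooth 5 mm high, 14 mm wide, holds the drive in; it sinks with the key.
- key_top (a point): Centre of the top face of the eject key, a black square key 28 x 28 mm on the dock's wing at x = -45 mm, y = 55 mm in the dock's frame, 30 mm above the desk when up (16 mm above the channel floor; 6 mm above it when fully down). Axes as the dock's.
- eject_key (a joint): How far the key is pressed straight down, in m: 0 up, 0.010 fully down. Sprung: 2 N at first, 5 N fully down, plus up to 5 N of latch friction. At about 0.005 the drive is released and springs out in a fraction of a second, so the other finger must already stand in the channel in its way. Afterwards the key may stay down or come up: it no longer affects the drive.
- drive: Data drive, a flat block 80 mm long (x) x 46 mm wide x 24 mm high, 0.13 kg, lying loose in the dock's channel. Its origin is the centre of its underside; its -x end is the front, facing out of the dock. An ejector spring behind it pushes it out with about 7 N when home, 5 N when 30 mm out, over a 75 mm stroke.
- drive_front (a point): Centre of the drive's front face, 12 mm above the channel floor. At x = -10 mm in the dock's frame when home, so 35 mm behind the middle of the eject key; the drive stands out 20 mm from the housing when home.
- pen_drive: memory stick, 53 x 18 x 9 mm, lying near the dock on its -y side; not to be moved
- adapter: black power adapter brick, 95 x 45 x 28 mm, on the dock's -y side; not to be moved
- screwdriver: screwdriver lying on the dock's +y side, about 25 mm high at most; not to be moved
- mouse: computer mouse, 100 x 58 x 32 mm, to one side; not to be moved
- mug: white mug, 80 mm wide, 90 mm high, to one side; not to be moved
- note_pad: block of paper notes, 76 x 76 x 18 mm, to one side; not to be moved
- marker: grey round pen, 16 mm thick, 136 mm long, lying to one side; not to be moved
There are look-alikes about, which are no part of the job. Leave any yellow look-alike of the drive alone. What is shaped like the dock but green is not meant.

How it is judged:
By the outcome, as a careful person would: the job done as asked, in the order asked, and still so for the second after the job is handed in, while the arm keeps its last pose, push and grip.
It also fails if it takes over 35 s, if anything falls off the work surface, if the arm or the gripper's body presses on something with over 40 N, if the wrist force passes 120 N, or if a joint passes its speed limit or range.

## Working session

There is one attempt and no reset: what is moved stays moved. The work goes in short steps, Python scripts to look and compute and a tool call to move; the robot and the scene stay as the last step left them, time stands still between calls to the robot, and variables do not carry over. Pictures are saved under pics/ and viewed, and the job is handed in when it is done.

Besides the shell and the picture viewer there is one more tool, called as name(argument=value, ...), one argument or row to a line, values as JSON. send_rows: Moves the arm, as the interface text tells. Its arguments: {"type":"object","properties":{"grip":{"type":"array","items":{"type":"number"}},"translation":{"type":"array","items":{"type":"array","items":{"type":"number"}}},"turn":{"type":"array","items":{"type":"number"}},"squeeze":{"type":"number"}},"required":["grip","translation","turn"]}

```bash
mkdir -p pics; ls; python3 - <<'E'
from station import ctrl
import cv2,numpy as np
np.set_printoptions(precision=4,suppress=True)
o=ctrl.get_obs();print(o)
for n in ["scene","side","wrist"]:
    f=ctrl.grab_frame(n)
    cv2.imwrite(f"pics/{n}0.png",f["pixels"][:,:,::-1])
    print(n,{k:v for k,v in f.items() if k!="pixels"})
    np.save(f"{n}0.npy",{k:v for k,v in f.items()},allow_pickle=True)
E
```

```text
pics
{'time': 0.0, 'q': array([-1.2376,  0.1245,  1.6517, -0.    ,  1.3675, -0.0826]), 'qd': array([ 0.0006,  0.0009, -0.    ,  0.0002,  0.0008, -0.0024]), 'effort': array([ -0.0001, -42.3608, -36.5457,  -0.0002,   0.0069,  -0.    ]), 'eef_pos': array([ 0.2623, -0.594 ,  0.2301]), 'tcp_rot': array([[ 0.9148,  0.404 , -0.0007],
       [ 0.404 , -0.9148,  0.002 ],
       [ 0.0002, -0.0021, -1.    ]]), 'ft_force': array([ 0.0879, -0.689 ,  0.0054]), 'wrist_torque': array([ 0.0248, -0.0427,  0.0223]), 'finger_gap': 0.08525503966786753}
scene {'camera_matrix': array([[396.5353,   0.    , 275.078 ],
       [  0.    , 396.5353, 202.4899],
       [  0.    ,   0.    ,   1.    ]]), 'extrinsics': array([[-0.3972, -0.5972,  0.6968,  1.2308],
       [ 0.9176, -0.2712,  0.2906,  0.2859],
       [ 0.0154,  0.7549,  0.6557,  0.6952],
       [ 0.    ,  0.    ,  0.    ,  1.    ]])}
side {'camera_matrix': array([[442.6268,   0.    , 278.5847],
       [  0.    , 442.6268, 211.9669],
       [  0.    ,   0.    ,   1.    ]]), 'extrinsics': array([[-0.6937,  0.508 , -0.5106,  0.0294],
       [-0.7201, -0.4744,  0.5063,  0.5145],
       [ 0.0149,  0.7189,  0.6949,  0.7429],
       [ 0.    ,  0.    ,  0.    ,  1.    ]])}
wrist {'camera_matrix': array([[325.1923,   0.    , 274.8747],
       [  0.    , 325.1923, 205.3846],
       [  0.    ,   0.    ,   1.    ]]), 'tool_from_camera': array([[-0.0008,  0.9589,  0.2836,  0.0715],
       [ 1.    ,  0.0005,  0.0012,  0.0008],
       [ 0.001 ,  0.2836, -0.9589, -0.1426],
       [ 0.    ,  0.    ,  0.    ,  1.    ]])}
```

View pics/scene0.png

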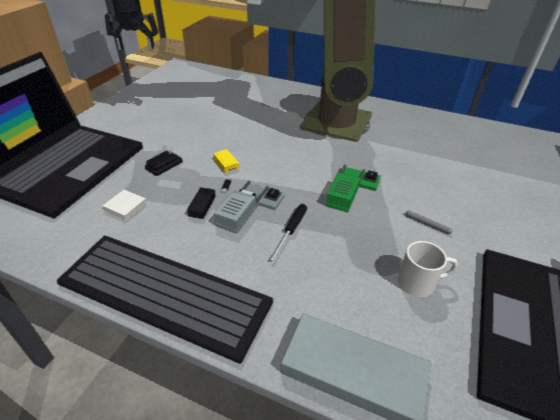

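View pics/side0.png

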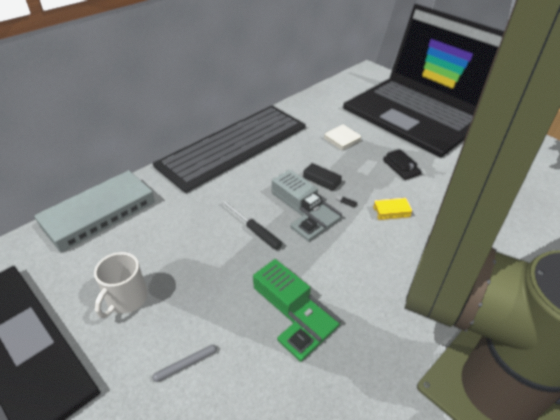

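View pics/wrist0.png

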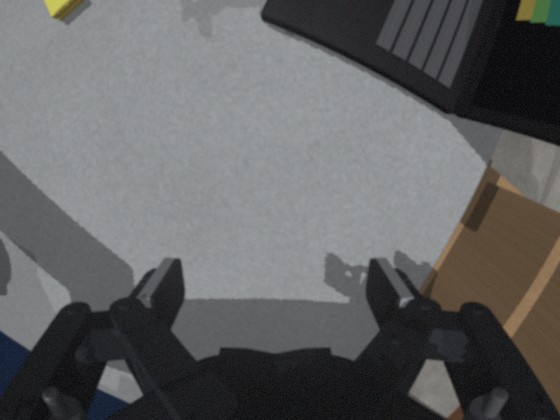

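```bash
python3 - <<'E'
import cv2,numpy as np
for n,(x,y,w,h) in {"scene":(180,140,120,100),"side":(260,155,120,100)}.items():
    im=cv2.imread(f"pics/{n}0.png")[y:y+h,x:x+w]
    im=cv2.resize(im,None,fx=6.5,fy=6,interpolation=cv2.INTER_CUBIC) if 0 else cv2.resize(im,None,fx=6,fy=6,interpolation=cv2.INTER_CUBIC)
    cv2.imwrite(f"pics/{n}0z.png",im)
E
```

```text
(no output)
```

View pics/scene0z.png

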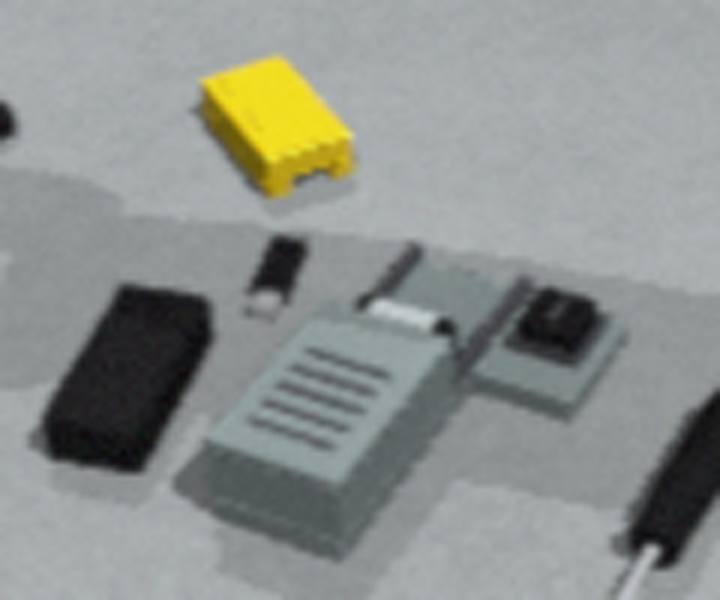

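View pics/side0z.png

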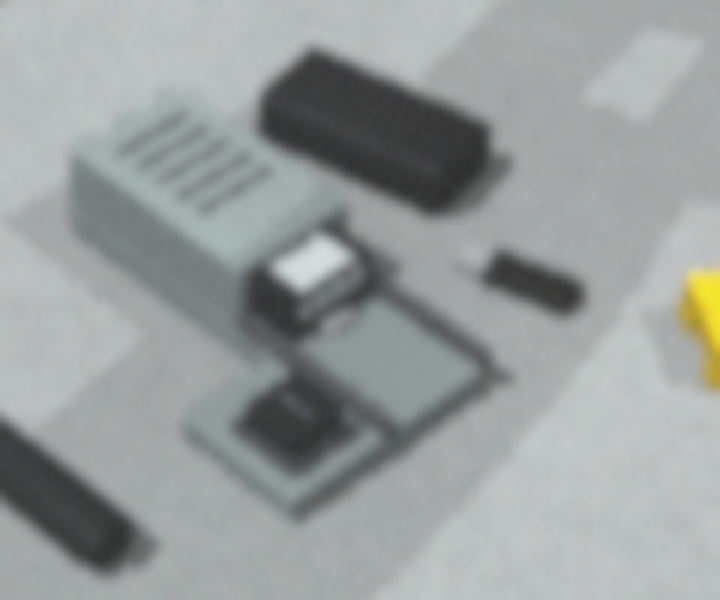

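```bash
cat > h.py <<'E'
import numpy as np,cv2
from scipy.optimize import least_squares
def proj(f,P):
    E=f["extrinsics"];K=f["camera_matrix"]
    c=(np.asarray(P)-E[:3,3])@E[:3,:3]
    c=c*[1,-1,-1]; p=c@K.T
    return p[:,:2]/p[:,2:]
def projw(f,P,pos,R):
    T=f["tool_from_camera"];K=f["camera_matrix"]
    t=(np.asarray(P)-pos)@R
    c=((t-T[:3,3])@T[:3,:3])*[1,-1,-1]
    r=np.hypot(c[:,0],c[:,1]);th=np.arctan2(r,c[:,2])
    return np.c_[c[:,0]/r*th*K[0,0]+K[0,2],c[:,1]/r*th*K[1,1]+K[1,2]]
def d2w(p,D):
    x,y,a=p;c,s=np.cos(a),np.sin(a);D=np.asarray(D)/1000.
    return D@np.array([[c,s,0],[-s,c,0],[0,0,1]])+[x,y,0]
E
python3 - <<'E'
from h import *
np.set_printoptions(precision=4,suppress=True)
S=np.load("scene0.npy",allow_pickle=True).item();D=np.load("side0.npy",allow_pickle=True).item()
s=[((10,31,47),(455,350)),((110,31,47),(335,483)),((110,-31,47),(207,445)),((10,-31,47),(322,305)),((-8,79,14),(570,408)),((-70,79,14),(628,330)),((-70,-28,22),(413,247)),((-45,55,30),(562,312))]
d=[((-8,79,14),(187,425)),((-70,79,14),(298,510)),((110,31,47),(75,150)),((10,31,47),(250,275)),((10,-31,47),(345,210)),((-45,55,30),(292,400)),((-70,-28,22),(500,372))]
A=np.array([a for a,_ in s]);a=np.array([b for _,b in s])/6.+[180,140]
B=np.array([x for x,_ in d]);b=np.array([y for _,y in d])/6.+[260,155]
def res(p): return np.r_[(proj(S,d2w(p,A))-a).ravel(),(proj(D,d2w(p,B))-b).ravel()]
for y0 in (0,-.5):
  r=least_squares(res,[.6,-.1,y0],loss='soft_l1');print(r.x,r.cost)
print(res(r.x).reshape(-1,2))
p=r.x;np.save("dock.npy",p)
print(np.degrees(p[2]),d2w(p,[(-45,55,30),(-45,0,14),(-45,27.5,30)]))
E
```

```text
[ 0.5262 -0.0881 -0.0152] 22.89788699246493
[ 0.5262 -0.0881 -0.0152] 22.89788699246528
[[-0.0884 -3.0541]
 [ 1.1294 -0.7152]
 [-0.1879 -1.9117]
 [ 0.6129 -2.1308]
 [ 0.6469 -1.9038]
 [ 0.3944 -2.661 ]
 [ 0.8057 -1.5883]
 [-0.4545 -1.3615]
 [-1.264  -2.309 ]
 [-0.4667 -1.815 ]
 [-1.6189 -0.7968]
 [-1.8962 -1.1821]
 [ 0.5156 -2.0383]
 [ 0.424   0.4625]
 [-2.1391 -3.7808]]
-0.8701366491104218 [[ 0.4821 -0.0324  0.03  ]
 [ 0.4812 -0.0874  0.014 ]
 [ 0.4816 -0.0599  0.03  ]]
```

send_rows(
  grip=[100, 100, 100, 100, 80, 60, 55, 55, 55, 55, 55, 55, 55, 55, 55, 55, 55, 55, 55, 55],
  translation=[
    [0, 0, 0],
    [0, 0, 0],
    [0, 0, 0],
    [0, 0, 0],
    [13.2, -33.6, 0],
    [13.2, -33.6, 0],
    [13.2, -33.6, 0],
    [13.2, -33.6, 0],
    [13.2, -33.6, 0],
    [13.2, -33.6, 0],
    [13.2, -33.6, 0],
    [13.2, -33.6, 0],
    [13.2, -33.6, 0],
    [13.2, -33.6, 0],
    [13.2, -33.6, 0],
    [13.2, -33.6, 0],
    [13.2, -33.6, 12],
    [13.2, -33.6, 12],
    [13.2, -33.6, 12],
    [13.2, -33.6, 12],
  ],
  turn=[6.2, 6.2, 6.2, 6.1, 0, 0, 0, 0, 0, 0, 0, 0, 0, 0, 0, 0, 0, 0, 0, 0],
)

```text
time: 1.82
eef_pos: [0.4821, -0.0585, 0.1828]
tcp_rot: [[1.0, -0.015, 0.0], [-0.015, -1.0, -0.0], [0.0, 0.0, -1.0]]
ft_force: [0.8, -0.1, -0.0]
finger_gap: 0.0469
```

send_rows(
  grip=[55, 55, 55],
  translation=[
    [0, 0, 0],
    [0, 0, 0],
    [0, 0, 0],
  ],
  turn=[0, 0, 0],
)

```text
time: 2.07
eef_pos: [0.4818, -0.0604, 0.1833]
tcp_rot: [[1.0, -0.015, -0.0], [-0.015, -1.0, -0.0], [-0.0, 0.0, -1.0]]
ft_force: [-0.5, -0.5, 0.4]
finger_gap: 0.0467
```

```bash
cat > grab.py <<'E'
import sys
from station import ctrl
import cv2,numpy as np
np.set_printoptions(precision=4,suppress=True)
k=sys.argv[1]
o=ctrl.get_obs();print(o['time'],o['eef_pos'],o['tcp_rot'],o['ft_force'],o['finger_gap'])
for n in sys.argv[2:]:
    f=ctrl.grab_frame(n);f['o']=o
    cv2.imwrite(f"pics/{n}{k}.png",f["pixels"][:,:,::-1])
    np.save(f"{n}{k}.npy",f,allow_pickle=True)
E
python3 grab.py 1 wrist
```

```text
2.0667 [ 0.4818 -0.0604  0.1833] [[ 0.9999 -0.0146 -0.0004]
 [-0.0146 -0.9999 -0.0004]
 [-0.0004  0.0004 -1.    ]] [-0.5155 -0.4584  0.4262] 0.04674207531237042
```

View pics/wrist1.png

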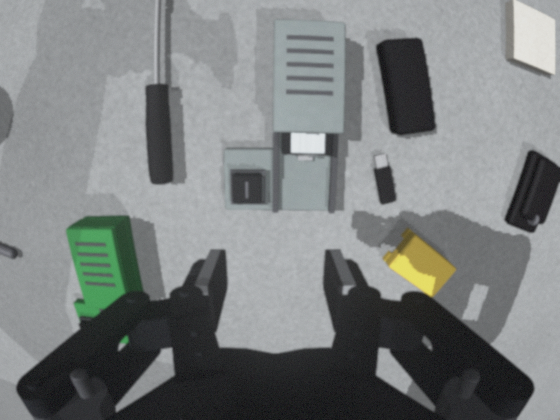

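```bash
python3 - <<'E'
import cv2
im=cv2.imread("pics/wrist1.png")[10:290,150:400]
cv2.imwrite("pics/w1a.png",cv2.resize(im[100:280],None,fx=3.2,fy=3.2,interpolation=cv2.INTER_CUBIC))
cv2.imwrite("pics/w1b.png",cv2.resize(im[:140],None,fx=3.2,fy=3.2,interpolation=cv2.INTER_CUBIC))
E
```

```text
(no output)
```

View pics/w1a.png

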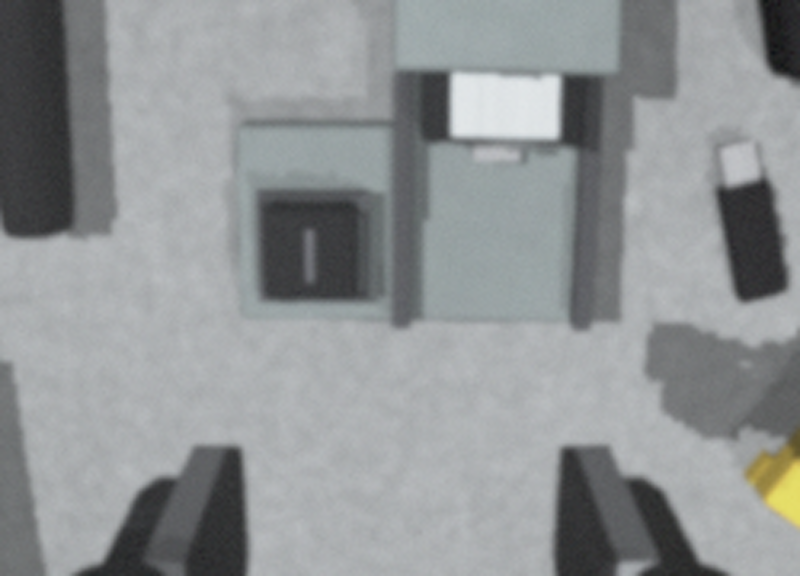

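View pics/w1b.png

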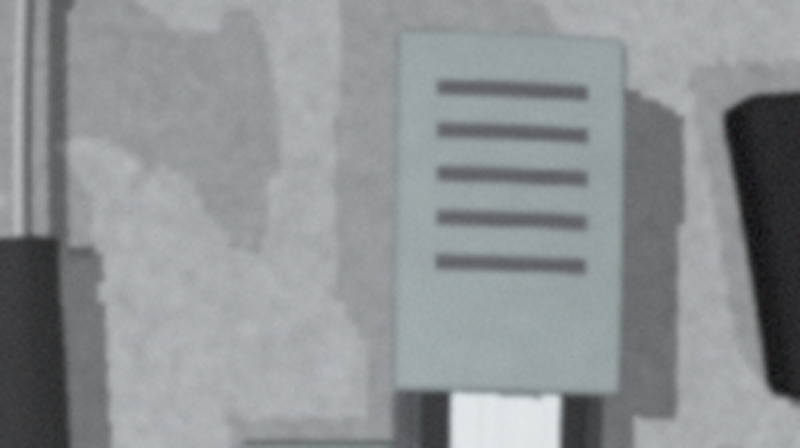

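```bash
cat > fit1.py <<'E'
from h import *
np.set_printoptions(precision=4,suppress=True)
W=np.load("wrist1.npy",allow_pickle=True).item();o=W['o']
a=[((-70,79,14),(240,320)),((-8,79,14),(238,124)),((10,31,47),(395,70)),((10,-31,47),(621,72)),((-70,25,22),(411,326)),((-70,-25,22),(572,326)),((-70,-31,22),(592,326)),((-45,55,30),(310,250)),((110,31,47),(400,-288)),((110,-31,47),(625,-282))]
A=np.array([x for x,_ in a]);u=np.array([y for _,y in a])/3.2+[150,110]
res=lambda p:(projw(W,d2w(p,A),o['eef_pos'],o['tcp_rot'])-u).ravel()
r=least_squares(res,[.526,-.088,0]);print(r.x,r.cost);print(res(r.x).reshape(-1,2))
p=r.x;np.save("dock1.npy",p)
print(np.degrees(p[2]),d2w(p,[(-45,55,30),(-45,0,14),(-45,27.5,30)]))
# fingertips
g=o['finger_gap']*500
for t in [(11,-g,0),(11,g,0),(11,-g,-6),(11,g,-6),(11,-g-14,-6),(11,g+8,-6),(-11,-g,-6)]:
    P=o['eef_pos']+o['tcp_rot']@(np.array(t)/1000)
    print(t,(projw(W,[P],o['eef_pos'],o['tcp_rot'])-[150,110])*3.2)
E
python3 fit1.py
```

```text
[ 0.5258 -0.0911 -0.0233] 6.697287856071523
[[ 0.2413 -0.502 ]
 [-0.888  -0.4628]
 [-0.4725 -0.1806]
 [ 0.5962  0.8795]
 [ 0.2667  0.4985]
 [ 0.3935  0.8229]
 [ 0.068   0.8536]
 [ 0.2387  1.2028]
 [-1.1155 -2.1991]
 [ 0.8157 -0.75  ]]
-1.3355110596648587 [[ 0.4821 -0.0351  0.03  ]
 [ 0.4808 -0.0901  0.014 ]
 [ 0.4814 -0.0626  0.03  ]]
(11, -23.371037656185212, 0) [[237.9509 424.4832]]
(11, 23.371037656185212, 0) [[549.9363 424.5134]]
(11, -23.371037656185212, -6) [[231.9599 440.6575]]
(11, 23.371037656185212, -6) [[555.4436 440.7202]]
(11, -37.37103765618521, -6) [[138.4742 438.9966]]
(11, 31.371037656185212, -6) [[609.5689 439.8709]]
(-11, -23.371037656185212, -6) [[241.3438 570.9722]]
```

send_rows(
  grip=[55, 55, 55, 55, 55, 55, 55, 55, 55],
  translation=[
    [0, 2, 0],
    [0, 0, 23],
    [0, 0, 23],
    [0, 0, 23],
    [0, 0, 23],
    [0, 0, 23],
    [0, 0, 23],
    [0, 0, 0],
    [0, 0, 0],
  ],
  turn=[0.3, 0, 0, 0, 0, 0, 0, 0, 0],
)

```text
time: 2.87
eef_pos: [0.4809, -0.0632, 0.0447]
tcp_rot: [[1.0, -0.023, -0.002], [-0.023, -1.0, 0.001], [-0.002, -0.0, -1.0]]
ft_force: [-0.6, -0.0, 0.9]
finger_gap: 0.047
```

```bash
python3 grab.py 2 wrist scene side; python3 - <<'E'
import cv2
im=cv2.imread("pics/wrist2.png")[0:300,100:480]
cv2.imwrite("pics/w2a.png",cv2.resize(im,None,fx=2,fy=2,interpolation=cv2.INTER_CUBIC))
a=cv2.resize(cv2.imread("pics/scene2.png")[150:240,210:300],None,fx=4.4,fy=5,interpolation=cv2.INTER_CUBIC)
b=cv2.resize(cv2.imread("pics/side2.png")[160:250,270:360],None,fx=4.4,fy=5,interpolation=cv2.INTER_CUBIC)
cv2.imwrite("pics/ss2.png",cv2.hconcat([a,b]))
E
```

```text
2.8667 [ 0.4809 -0.0632  0.0447] [[ 0.9997 -0.0226 -0.0024]
 [-0.0226 -0.9997  0.0005]
 [-0.0024 -0.0005 -1.    ]] [-0.6014 -0.0407  0.9181] 0.047044833697254936
```

View pics/w2a.png

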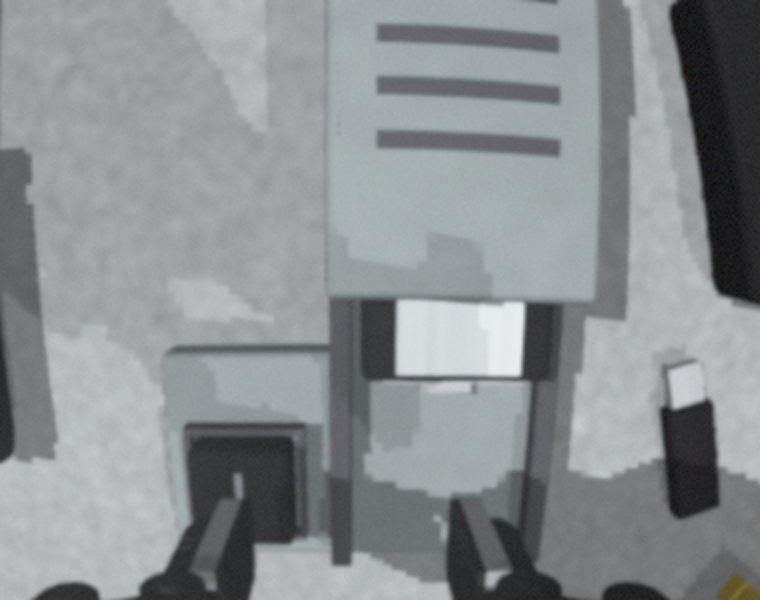

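View pics/ss2.png

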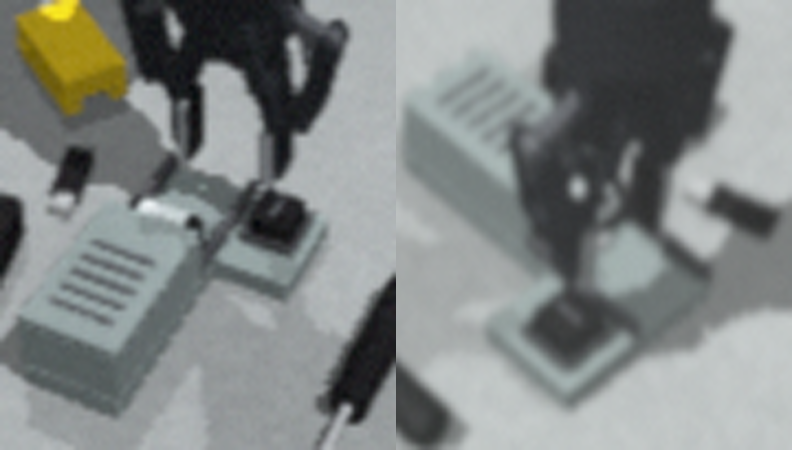

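```bash
python3 - <<'E'
from h import *
np.set_printoptions(precision=4,suppress=True)
W=np.load("wrist2.npy",allow_pickle=True).item();o=W['o']
a=[((-8,79,14),(165,352)),((10,31,47),(328,297)),((10,-31,47),(597,300)),((-70,31,22),(332,565)),((-70,25,22),(351,565)),((-31,69,30),(190,437)),((-31,41,30),(295,437)),((-59,41,30),(296,543)),((-10,23,38),(362,378)),((-10,-23,38),(552,380))]
A=np.array([x for x,_ in a]);u=np.array([y for _,y in a])/2+[100,0]
P=lambda X:projw(W,X,o['eef_pos'],o['tcp_rot'])
res=lambda p:(P(d2w(p,A))-u).ravel()
r=least_squares(res,[.526,-.088,0],loss='soft_l1');print(r.x,r.cost);print(res(r.x).reshape(-1,2))
p=r.x
print(np.degrees(p[2]),d2w(p,[(-45,55,30),(-45,0,14),(-45,27.5,30)]))
g=o['finger_gap']*500
for t in [(11,-g,-8),(11,g,-8),(11,-g-7,-8),(11,g+7,-8)]:
    print(t,(P([o['eef_pos']+o['tcp_rot']@(np.array(t)/1000)])-[100,0])*2)
E
```

```text
[ 0.5264 -0.0914 -0.0264] 16.762777730134278
[[-2.0952 -1.273 ]
 [ 0.0034 -0.4019]
 [ 2.4775  1.3895]
 [ 0.4616 -0.273 ]
 [ 1.2648 -0.2229]
 [-1.6225  5.0692]
 [-1.3307  5.5917]
 [-0.3206  0.5449]
 [ 0.7784 -0.8435]
 [-0.0834 -0.9803]]
-1.5127016622553662 [[ 0.4828 -0.0352  0.03  ]
 [ 0.4814 -0.0902  0.014 ]
 [ 0.4821 -0.0627  0.03  ]]
(11, -23.52241684862747, -8) [[243.0102 498.9625]]
(11, 23.52241684862747, -8) [[448.9925 499.0103]]
(11, -30.52241684862747, -8) [[213.1863 498.4621]]
(11, 30.52241684862747, -8) [[478.9677 498.5212]]
```

send_rows(
  grip=[55, 55, 55, 55, 55],
  translation=[
    [1, 0, 10],
    [0, 0, 9],
    [0, 0, 0],
    [0, 0, 0],
    [0, 0, 0],
  ],
  turn=[0, 0, 0, 0, 0],
)

```text
time: 3.43
eef_pos: [0.4828, -0.0622, 0.0263]
tcp_rot: [[1.0, -0.02, -0.001], [-0.02, -1.0, 0.0], [-0.001, -0.0, -1.0]]
ft_force: [0.2, -0.0, 0.5]
finger_gap: 0.0471
```

send_rows(
  grip=[55, 55, 55],
  translation=[
    [0, 0, 2],
    [0, 0, 2],
    [0, 0, 0],
  ],
  turn=[0, 0, 0],
)

```text
time: 3.68
eef_pos: [0.4826, -0.0622, 0.0224]
tcp_rot: [[1.0, -0.021, -0.001], [-0.021, -1.0, 0.0], [-0.001, -0.0, -1.0]]
ft_force: [-3.4, -0.5, 5.9]
finger_gap: 0.0468
```

send_rows(
  grip=[55, 55],
  translation=[
    [0, 0, 2],
    [0, 0, 0],
  ],
  turn=[0, 0],
)

```text
time: 3.85
eef_pos: [0.4826, -0.0622, 0.0206]
tcp_rot: [[1.0, -0.021, -0.001], [-0.021, -1.0, 0.0], [-0.001, -0.0, -1.0]]
ft_force: [-2.6, -0.1, 4.6]
finger_gap: 0.047
```

```bash
python3 grab.py 3 wrist; python3 - <<'E'
import cv2
im=cv2.imread("pics/wrist3.png")[60:340,100:480]
cv2.imwrite("pics/w3a.png",cv2.resize(im,None,fx=2,fy=2,interpolation=cv2.INTER_CUBIC))
E
```

```text
3.85 [ 0.4826 -0.0622  0.0206] [[ 0.9998 -0.0211 -0.0011]
 [-0.0211 -0.9998  0.0003]
 [-0.0011 -0.0003 -1.    ]] [-2.6032 -0.1004  4.6133] 0.046996433977279414
```

View pics/w3a.png

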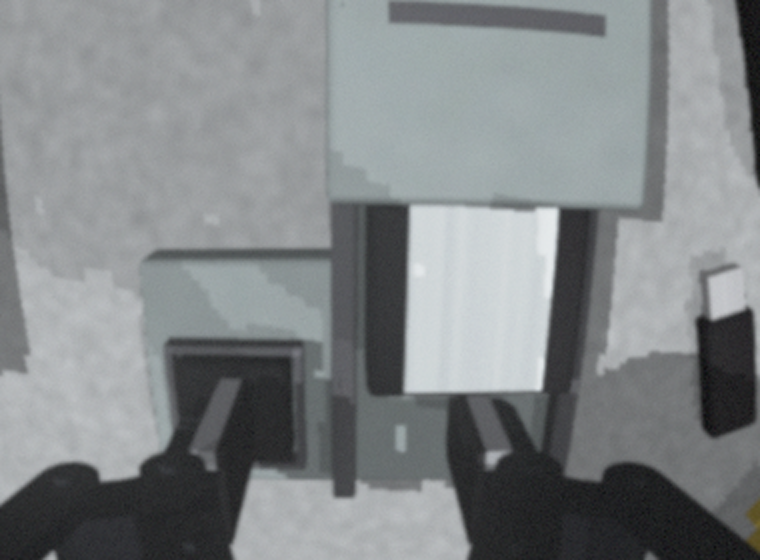

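send_rows(
  grip=[55, 55, 55, 55, 55, 55, 55, 55, 55, 55, 55, 55],
  translation=[
    [0, 0, 1],
    [0, 0, 0],
    [0, 0, 0],
    [0, 0, 0],
    [0, 0, 0],
    [0, 0, 0],
    [0, 0, 0],
    [0, 0, 0],
    [0, 0, 0],
    [0, 0, 0],
    [0, 0, 0],
    [0, 0, 0],
  ],
  turn=[0, 0, 0, 0, 0, 0, 0, 0, 0, 0, 0, 0],
)

```text
time: 4.9
eef_pos: [0.4826, -0.0623, 0.0198]
tcp_rot: [[1.0, -0.021, -0.001], [-0.021, -1.0, 0.0], [-0.001, -0.0, -1.0]]
ft_force: [-2.9, 0.8, 6.3]
finger_gap: 0.0472
```

```bash
python3 grab.py 4 wrist scene side; python3 - <<'E'
import cv2
im=cv2.resize(cv2.imread("pics/wrist4.png")[60:340,100:480],(400,295))
a=cv2.resize(cv2.imread("pics/scene4.png")[150:240,210:300],None,fx=4.4,fy=3.278,interpolation=cv2.INTER_CUBIC)
b=cv2.resize(cv2.imread("pics/side4.png")[160:250,270:360],None,fx=4.4,fy=3.278,interpolation=cv2.INTER_CUBIC)
h=min(im.shape[0],a.shape[0])
cv2.imwrite("pics/ss4.png",cv2.vconcat([cv2.hconcat([im[:h],a[:h]]),cv2.hconcat([b[:h],b[:h,:4],a[:h]])]))
cv2.imwrite("pics/w4.png",cv2.resize(cv2.imread("pics/wrist4.png")[60:340,100:480],None,fx=2,fy=2,interpolation=cv2.INTER_CUBIC))
from h import *
W=np.load("wrist4.npy",allow_pickle=True).item();o=W['o'];p=np.load("dock1.npy")
for x in (-25,-30,-35,-40):print(x,(projw(W,d2w(p,[(x,0,38)]),o['eef_pos'],o['tcp_rot'])-[100,60])*2)
E
```

```text
4.9 [ 0.4826 -0.0623  0.0198] [[ 0.9998 -0.0212 -0.001 ]
 [-0.0212 -0.9998  0.0003]
 [-0.001  -0.0003 -1.    ]] [-2.9278  0.7764  6.2789] 0.04722884483669082
-25 [[478.26163398 364.95598694]]
-30 [[476.54898905 386.49022535]]
-35 [[474.7930368  407.38697092]]
-40 [[473.00302938 427.6329401 ]]
```

View pics/ss4.png

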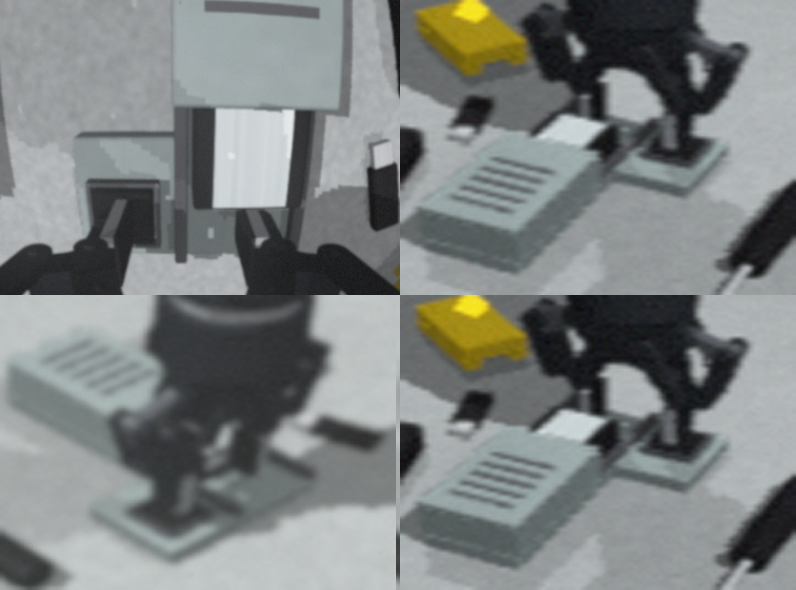

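View pics/w4.png

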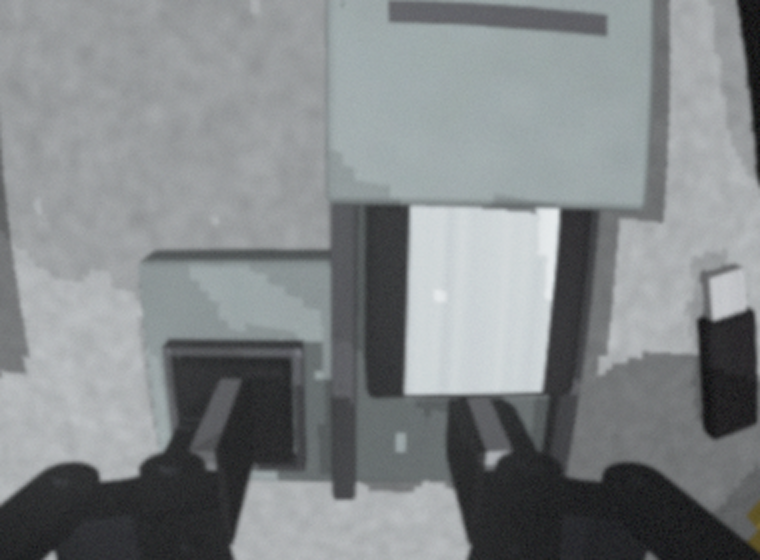

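The drive's front edge is at row 393 of the enlarged wrist picture. That puts it at x ≈ -32 mm, 22 mm out and well short of the rail end at -70 mm. It rests on the finger, and the push of about 3 N is steady.

```bash
python3 -c "
from station import ctrl
print(ctrl.finish_job())"
```

```text
the job is handed in; nothing more can be done
None
```

I pressed the eject key with one finger and caught the drive on the other. I handed the job in at about 5 s, with that finger still holding the drive back.

**Drive position:** in the last wrist picture its front is at about x = -32 mm in the dock's frame. That is about 22 mm out from home and 38 mm short of the open rail end. It sits straight in the channel, not gripped or lifted.

**Holding force:** the last reading was about 2.9 N from the drive along the channel and 6.3 N up from the key. The drive's position did not change over the last second before handing in.

**Other objects:** I did not touch anything else, and the last pictures show nothing out of place near the dock.

**Disagreements:**
- The dock's heading came out as -0.9° from the scene and side cameras, and -1.3° and -1.5° from the two wrist pictures. Positions agreed to about 3 mm, and I used the wrist values.
- The drive released at a tool height about 3 mm above what I expected from my estimate of the fingertip height. The catching finger was already in the channel, so this did no harm.

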